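Rock a stuck drone battery out of its dock and weigh it on the spring arm

ROBOT

A 6-joint arm with a two-finger parallel gripper is mounted at the origin on the work surface. World frame = base frame: x ahead of the robot, y to its left, z up, the work surface at z = 0. Lengths are in m, angles in rad, forces in N, time in s.
With the tool pointing down it reaches from about 0.325 to 0.9 m from the base axis. Payload 3.5 kg.
Tool frame: the origin (TCP) lies midway between the tips of the shut fingers; the grasp point (between the pads) lies 19 mm behind it; z points along the fingers, y is the line along which they close (so a half turn about z gives the same grasp; the last joint's range is limited). The gripper opens to 85 mm and grips with 20 to 120 N. Pads are 22 mm wide; open, the fingers measure 114 mm over their backs; the gripper's body (76 mm by 85 mm) begins 54 mm behind the grasp point. The pads swing forward as they close: fully open they stand 13 mm farther back than shut.
Start: joints at [1.214, 0.276, -0.026, 1.268, 0, 1.467], TCP at [0.157, 0.605, 0.231] pointing down, gripper open.
Joint ranges: [-3.12, 3.12], [-0.85, 1.88], [-1.08, 1.24], [-1.95, 2.15], [-1.57, 1.53], [-3.14, 3.14]. Speed limits (rad/s): [2.57, 2.57, 3.14, 3.14, 3.14, 3.14].

INTERFACE

Orientations are given as a unit quaternion [x, y, z, w].
In Python, from bench import manip, camera gives the robot as it stands. The module is installed in compiled form; this text tells all that it offers.
- The arm moves only by the shell command python3 -m handwheel 'ROWS'. ROWS is JSON, a list of rows, each an object with "dr": the turn, a rotation vector about the tool's x, y, z normalised to -1 to 1, where 1 is 90 degrees, a list of three; "dp": the shift along the tool's x, y, z normalised to -1 to 1, where 1 is 0.25 m, a list of three; "claw": the closure in counts, from 0 (fully open) to 255 (shut). A call has exactly 5 rows; each row is the pose to reach, as a shift and turn from the pose commanded when the call began, along the tool's axes at that moment; what a row does not reach only later rows make up. A row lasts 1/10 s, in which the tool goes at most 50 mm and 8.59 degrees, less where a joint would pass 70% of its speed; a pose out of reach is approached as far as the arm can. A call with a number of a shift or a turn outside -1 to 1 is refused whole. A call with a gripper value outside its range is refused whole. The fingers move at their own pace and stop on an object; the grip force is fixed at half the most. Time passes only in rows, so rows that repeat a pose let the fingers close, or fill a call up. It gives the time, the measured TCP pose, the force, the opening and the grip force at its end, in the units of the state.
- manip.get_obs(): the state, without advancing time (a new reading comes with each control period).
- camera(name): name is "side" or "top" or "wrist"; returns a dict with "img" (384x512x3 uint8, red, green, blue), "fx", "fy", "cx", "cy" (pixels), "extrinsics" (4x4, takes a point from world to camera coordinates). Camera axes: x right, y down, z forward; pixel columns grow to the right and rows downward; lengths in m; the calibration is good to about 2 mm. A picture is of the moment at which its call begins. There is no depth.
- manip.hand_in(): hands the job in; it is judged then, once.
The state is a dict: "time_s": time; "joint_pos": joint angles; "qvel": joint speeds; "joint_efforts": joint torques, N m; "position": TCP position; "tool_rot": TCP orientation; "ft_force": force on the tool from outside, world axes, zero at the start; "moment": the same for the moment, N m; "opening": opening from 0.0 (shut) to 1.0 (fully open); "grasp_force": force on a finger pad.
Only numpy, scipy, OpenCV 4.12 (cv2) and the standard library are available. Lean on these libraries where they do the work, as an engineer would, in place of code of your own. Each camera call takes 0.05 s, during which the arm holds its last target. There are 200 camera calls.

TASK

The drone battery is jammed in its charging dock by the two orange grips: hold it by its yellow handle, rock it sideways towards one grip and then the other until both are pushed back, then pull it straight up and out; do not yank it out before both grips have been pushed back. Stand it upright in the middle of the tray of the yellow spring arm, and keep hold of it while the arm sinks under the weight, letting go only when the arm has settled. Leave the screwdriver, the blue tape roll and the carton where they are.

Things in the scene. Friction and masses are not known exactly. Their poses are not given: they have to be found in the camera images.
- dock: Charging dock fixed to the bench; origin at the centre of its underside (bench level). Black base 110 (x) x 150 (y) x 12 mm. A central pocket 49 x 43 mm, floor 12 mm above the bench, rim 10 mm high, takes the battery's foot. Grey towers, 103 mm high, stand 36 to 62 mm to its +y and -y side, each with an orange grip. The battery rocks along the dock's y, over its foot's edge.
- grip_left (a joint): Orange grip on the dock's +y side, 77.5 to 91.5 mm above the bench: a stiff slide (14 N) that stays where pushed. Metres pushed outwards: 0 = in, overhanging the battery's shoulder by 5 mm; 0.008 = end stop. The battery can rise only 5 mm until both grips are back about 0.006; one alone will not do. Leaning it 0.12 rad this way (some 17 mm at the handle) pushes this grip back.
- grip_right (a joint): The same grip on the dock's -y side; metres pushed outwards (to the dock's -y), 0 to 0.008.
- pack_center (a point): Centre, half-way up, of the drone battery: an upright block 168 mm tall, 0.44 to 0.66 kg, at first standing in the dock's pocket, axes along the dock's, z up. Heights from its underside: foot 46 (x) x 40 (y) mm up to 10 mm, black lower part 46 x 52 mm up to 60 mm (the shoulder), grey upper part 46 x 41 mm up to 120 mm, yellow handle above.
- pack_handle (a point): Centre of the grip on the battery's handle, 146 mm above the battery's underside (62 mm above pack_center): a solid yellow slab 22 mm thick (x), 41 mm long (y), from 120 to 168 mm above the underside. Axes as the battery's.
- tray_floor (a point): Centre of the floor of the aluminium tray on the yellow spring arm: 102 x 102 mm inside, walls 14 mm above the floor. Empty, the floor is 137 mm above the bench; under the battery alone it sinks 31 to 54 mm, settling within a second (lower stop at 70 mm down); it stays level, drifting under 4 mm sideways. The arm's mast, 120 mm high, stands 236 mm from it in its +x direction.
- screwdriver: Bystander: screwdriver lying on the bench; origin on its underside.
- tape: Bystander: blue tape roll lying flat, 76 mm across, 22 mm high; origin at the centre of its underside.
- carton: Bystander: cardboard carton 110 x 60 x 50 mm; origin at the centre of its underside.

How it is judged:
By the outcome, as a careful person would: the job done as asked, in the order asked, and still so for the second after the job is handed in, with the robot touching nothing.
It also fails if it takes over 67 s, if anything falls off the work surface, if the arm or the gripper's body presses on something with over 40 N, if the wrist force passes 120 N, or if a joint passes its speed limit or range.

## Working session

There is one attempt and no reset: what is moved stays moved. The work goes in short steps, Python scripts to look and compute and a shell command to move; the robot and the scene stay as the last step left them, time stands still between calls to the robot, and variables do not carry over. Pictures are saved under pics/ and viewed, at most 10 in all, crops included, and the job is handed in when it is done.

```bash
mkdir -p pics
cat > h.py <<'E'
import numpy as np, cv2, json
from bench import manip, camera
from scipy.spatial.transform import Rotation as R
def shot(n,f):
    c=camera(n); cv2.imwrite('pics/'+f+'.png',c['img'][:,:,::-1]); 
    np.savez('pics/'+f+'.npz',E=c['extrinsics'],k=[c['fx'],c['fy'],c['cx'],c['cy']]); return c
def ray(f,u,v,z):
    d=np.load('pics/'+f+'.npz'); E=d['E'];fx,fy,cx,cy=d['k']
    r=E[:3,:3].T@np.array([(u-cx)/fx,(v-cy)/fy,1]); o=-E[:3,:3].T@E[:3,3]
    return o+r*(z-o[2])/r[2]
def proj(f,p):
    d=np.load('pics/'+f+'.npz'); E=d['E'];fx,fy,cx,cy=d['k']
    q=E[:3,:3]@np.array(p)+E[:3,3]; return np.array([fx*q[0]/q[2]+cx,fy*q[1]/q[2]+cy])
def delta(p,yaw=None):
    """tool-frame dp (norm) to world TCP p"""
    o=manip.get_obs(); return R.from_quat(o['tool_rot']).inv().apply(np.array(p)-o['position'])/0.25
E
python3 - <<'E'
from h import *
shot('top','top0');shot('side','side0')
a=cv2.imread('pics/top0.png');b=cv2.imread('pics/side0.png')
o=manip.get_obs();print({k:np.round(v,4) for k,v in o.items()})
print(R.from_quat(o['tool_rot']).as_matrix().round(3))
for f in('top0','side0'):
    d=np.load('pics/'+f+'.npz');print(d['k'],(-d['E'][:3,:3].T@d['E'][:3,3]).round(3))
E
```

```text
{'time_s': np.float64(0.1), 'joint_pos': array([ 1.2136,  0.2771, -0.0278,  1.268 ,  0.    ,  1.4674]), 'qvel': array([ 0.0003, -0.001 ,  0.0016, -0.0015, -0.0009, -0.0017]), 'joint_efforts': array([ 7.00000e-04, -4.46708e+01,  2.96129e+01,  8.50000e-03,
       -1.00000e-04, -0.00000e+00]), 'position': array([0.1567, 0.6043, 0.2303]), 'tool_rot': array([ 1.266e-01,  9.920e-01, -1.000e-03, -2.000e-04]), 'ft_force': array([-0.6868, -0.4849, -1.0172]), 'moment': array([-0.0077,  0.0055,  0.0451]), 'grasp_force': np.float64(0.0), 'opening': np.float64(1.0008)}
[[-0.968  0.251 -0.001]
 [ 0.251  0.968 -0.002]
 [ 0.    -0.002 -1.   ]]
[391.90164171 391.90164171 261.67509193 192.94088981] [ 0.367 -0.     0.934]
[408.61962579 408.61962579 260.07086098 196.89105868] [ 0.185 -0.521  0.533]
```

View pics/top0.png

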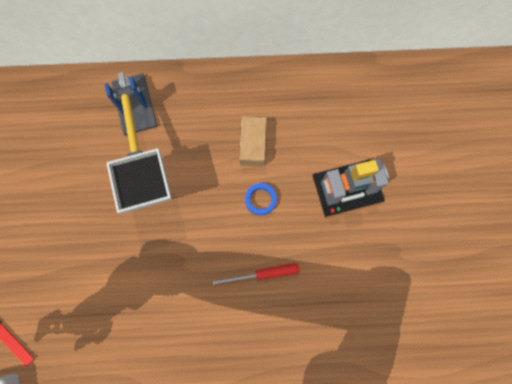

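View pics/side0.png

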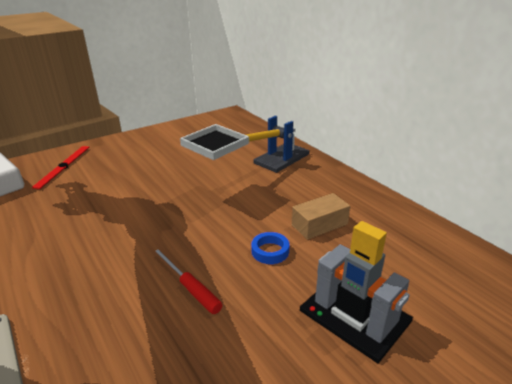

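The top view shows the handle at about (367,168), the dock base around (350,187), the tray around (139,181) and the mast at about (128,90). I'll enlarge these for corner picks.

Run:
```python
from h import *
a=cv2.imread('pics/top0.png')
c1=cv2.resize(a[145:225,305:400],None,fx=4.2,fy=4.2,interpolation=cv2.INTER_CUBIC)
c2=cv2.resize(a[140:220,95:185],None,fx=4.2,fy=4.2,interpolation=cv2.INTER_CUBIC)
cv2.imwrite('pics/crop0.png',np.hstack([c1,c2])); print(c1.shape,c2.shape)
hsv=cv2.cvtColor(a,cv2.COLOR_BGR2HSV)
m=cv2.inRange(hsv,(20,150,100),(35,255,255)); 
n,l,s,c=cv2.connectedComponentsWithStats(m)
for i in range(1,n):
    if s[i,4]>20: print(s[i],c[i],cv2.minAreaRect(np.argwhere(l==i)[:,::-1].astype(np.float32)))
print(ray('top0',367,168,.18),ray('top0',139,181,.151),ray('top0',100,100,0))
```

```text
(336, 399, 3) (336, 378, 3)
[122  95  16  57 426] [129.29577465 123.1713615 ] ((129.10716247558594, 122.79605102539062), (56.88500213623047, 8.204070091247559), 79.5625228881836)
[351 160  27  20 330] [364.22121212 169.56363636] ((363.9000244140625, 169.69998168945312), (14.546475410461426, 25.930675506591797), 71.56504821777344)
[ 0.57572593 -0.22429186  0.18      ] [0.57851399 0.23949903 0.151     ] [0.83981333 0.39010132 0.        ]
```

View pics/crop0.png

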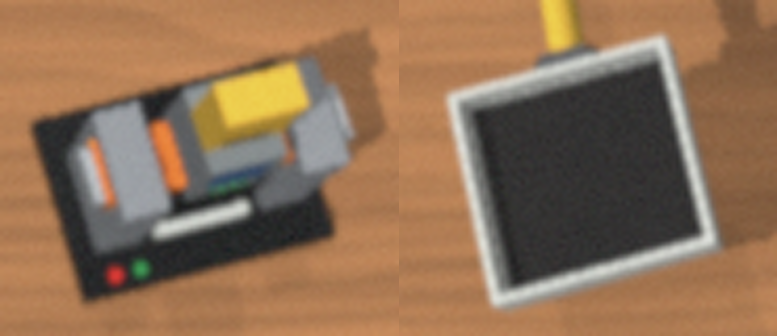

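Run:
```python
from h import *
def P(x,y,ox,oy,z): return ray('top0',ox+(x+.5)/4.2-.5,oy+(y+.5)/4.2-.5,z)
ang=lambda v:np.degrees(np.arctan2(v[1],v[0]))
b=[P(*c,305,145,.012) for c in((33,122),(85,300),(333,235))]
print('dock c',(b[0]+b[2])/2, 'len',np.linalg.norm(b[2]-b[1]),np.linalg.norm(b[0]-b[1]),'y dir',ang(b[1]-b[2]),'x',ang(b[0]-b[1]))
h=[P(*c,305,145,.18) for c in((215,89),(298,65),(310,103),(231,130))]
print('handle',np.mean(h,0),[np.linalg.norm(h[i]-h[i-1]) for i in range(4)],ang(h[0]-h[1]))
t=[P(x-399,y,95,140,.151) for x,y in((449,97),(665,37),(719,245),(497,306))]
print('tray',np.mean(t,0),[np.linalg.norm(t[i]-t[i-1]) for i in range(4)],ang(t[0]-t[1]),ang(t[3]-t[2]),ang(t[0]-t[3]),ang(t[1]-t[2]))
o=manip.get_obs();M=R.from_quat(o['tool_rot']).as_matrix();print('tool y',ang(M[:2,1]),'x',ang(M[:2,0]))
```

```text
dock c [ 0.5768596  -0.22287587  0.012     ] len 0.14817428183689685 0.1078313658410733 y dir 101.93997527143362 x 11.448619719444936
handle [ 0.5764442  -0.22511472  0.18      ] [np.float64(0.02127267982160546), np.float64(0.04215521128548104), np.float64(0.019432662647437923), np.float64(0.040649713491363676)] 103.74678061916595
tray [0.58068948 0.24090203 0.151     ] [np.float64(0.10969879151688751), np.float64(0.10967034497407582), np.float64(0.11098671643247568), np.float64(0.1095043881729881)] 103.82483694508774 103.150359933918 14.231531973482 14.13722034131418
tool y 75.4583992776396 x 165.45837300355913
```

The handle is at about (0.576,-0.224), with dock yaw about 12.5°. The tray is at about (0.581,0.241), with yaw about 14°. Now moving towards the battery.

```bash
python3 -m handwheel '[{"dr":[0,0,0.08],"dp":[-0.13,-0.15,-0.03],"claw":0},{"dr":[0,0,0.16],"dp":[-0.26,-0.3,-0.06],"claw":0},{"dr":[0,0,0.24],"dp":[-0.4,-0.45,-0.09],"claw":0},{"dr":[0,0,0.32],"dp":[-0.53,-0.6,-0.12],"claw":0},{"dr":[0,0,0.4],"dp":[-0.66,-0.75,-0.12],"claw":0}]'
cat > to.py <<'E'
import sys; from h import *
# args: x y z yaw(tool y, deg): remaining shift/turn in move units, limited to one call
p=np.array([float(a) for a in sys.argv[1:4]]);yaw=np.radians(float(sys.argv[4]))
o=manip.get_obs();r=R.from_quat(o['tool_rot']);y=np.array([np.cos(yaw),np.sin(yaw),0]);z=np.array([0,0,-1.]);
T=R.from_matrix(np.c_[np.cross(y,z),y,z])
print('pos',o['position'].round(4),'t',o['time_s'],'F',o['ft_force'].round(1),'open',round(float(o['opening']),3),round(float(o['grasp_force']),1))
print('dp',(r.inv().apply(p-o['position'])/.25).round(3),'dr',((r.inv()*T).as_rotvec()/(np.pi/2)).round(4))
E
python3 to.py .5765 -.224 .26 12.5
```

```text
time_s: 0.6
position: [0.2694, 0.3825, 0.2619]
tool_rot: [0.429, 0.903, 0.001, 0.0]
ft_force: [1.5, 0.4, -0.3]
opening: 1.0
grasp_force: 0.0
pos [0.2694 0.3825 0.2619] t 0.6 F [ 1.5  0.4 -0.3] open 1.0 0.0
dp [-2.656 -0.582  0.007] dr [ 1.000e-03 -2.000e-04  2.968e-01]
```

```bash
python3 -m handwheel '[{"dr":[0,0,0.06],"dp":[-0.19,-0.04,0],"claw":0},{"dr":[0,0,0.12],"dp":[-0.39,-0.08,0],"claw":0},{"dr":[0,0,0.18],"dp":[-0.58,-0.13,0],"claw":0},{"dr":[0,0,0.24],"dp":[-0.78,-0.17,0],"claw":0},{"dr":[0,0,0.297],"dp":[-0.97,-0.21,0],"claw":0}]' | head -2
python3 to.py .5765 -.224 .26 12.5
```

```text
time_s: 1.1
position: [0.3824, 0.1613, 0.2611]
pos [0.3824 0.1613 0.2611] t 1.1 F [ 1.2  0.5 -1.6] open 1.0 0.0
dp [-1.673  0.424  0.004] dr [ 0.0001 -0.0001  0.0003]
```

```bash
python3 -m handwheel '[{"dr":[0,0,0],"dp":[-0.18,0.05,0],"claw":0},{"dr":[0,0,0],"dp":[-0.36,0.09,0],"claw":0},{"dr":[0,0,0],"dp":[-0.54,0.14,0],"claw":0},{"dr":[0,0,0],"dp":[-0.72,0.18,0],"claw":0},{"dr":[0,0,0],"dp":[-0.9,0.23,0],"claw":0}]' | head -2
python3 -m handwheel '[{"dr":[0,0,0],"dp":[-0.17,0.04,-0.04],"claw":0},{"dr":[0,0,0],"dp":[-0.35,0.08,-0.1],"claw":0},{"dr":[0,0,0],"dp":[-0.52,0.13,-0.2],"claw":0},{"dr":[0,0,0],"dp":[-0.67,0.17,-0.2],"claw":0},{"dr":[0,0,0],"dp":[-0.77,0.194,-0.2],"claw":0}]' | head -2
python3 to.py .5765 -.224 .26 12.5
python3 -c "
from h import *
shot('wrist','w1')"
```

```text
time_s: 1.6
position: [0.4879, -0.0455, 0.2609]
time_s: 2.1
position: [0.579, -0.2236, 0.3116]
pos [ 0.579  -0.2236  0.3116] t 2.1 F [-0.7  0.7 -0.5] open 1.0 0.0
dp [ 0.001 -0.01   0.206] dr [0.0007 0.0009 0.0014]
```

View pics/w1.png

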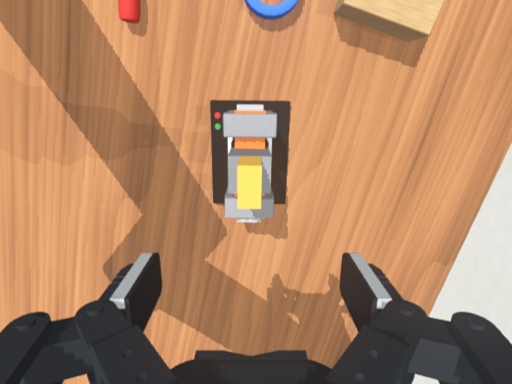

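The wrist view shows the dock aligned with the image: base corners at about (211,101) and (290,101), handle at (250,183). Refining from the yellow face and the base edges.

Run:
```python
from h import *
a=cv2.imread('pics/w1.png');hsv=cv2.cvtColor(a,cv2.COLOR_BGR2HSV)
m=cv2.inRange(hsv,(22,120,60),(35,255,255));m[:140]=0;m[230:]=0;m[:,:200]=0;m[:,300:]=0
for v in range(150,214,6):
    u=np.where(m[v])[0]; 
    if len(u): print(v,u.min(),u.max(),a[v,(u.min()+u.max())//2], end=' | ')
print(); u=np.where(m[:,250])[0];print(u.min(),u.max(),a[u.min():u.max()+1:2,250,2])
ang=lambda v:np.degrees(np.arctan2(v[1],v[0]))
b=[ray('w1',*p,.012) for p in((211,101),(290,101))];print('base',b,ang(b[1]-b[0]))
g=cv2.cvtColor(a,cv2.COLOR_BGR2GRAY).astype(float)
L=[];Rr=[]
for v in range(108,195,4):
    d=np.diff(g[v]); L.append((200+np.argmin(d[200:222]),v));Rr.append((278+np.argmax(d[278:300]),v))
for S in(L,Rr):
    q=np.array([ray('w1',u+.5,v,.012)[:2] for u,v in S]);vx,vy,x,y=cv2.fitLine(q.astype(np.float32),cv2.DIST_HUBER,0,1e-4,1e-4).ravel();print(ang((vx,vy)),x,y,S[::6])
```

```text
168 238 261 [118 242 254] | 174 238 261 [116 240 254] | 180 238 261 [117 241 254] | 186 238 260 [117 242 254] | 192 238 260 [116 240 254] | 198 238 260 [117 241 254] | 204 238 260 [116 240 254] | 
165 208 [240 254 254 254 254 254 254 254 254 254 254 254 254 254 254 254 254 254
 254 254 254 255]
base [array([ 0.51237774, -0.16569679,  0.012     ]), array([ 0.61807284, -0.14206524,  0.012     ])] 12.60304752907002
-77.952286 0.5251815 -0.23395942 [(np.int64(209), 108), (np.int64(210), 132), (np.int64(211), 156), (np.int64(211), 180)]
-77.86145 0.63255954 -0.20881033 [(np.int64(289), 108), (np.int64(288), 132), (np.int64(287), 156), (np.int64(286), 180)]
```

```bash
python3 - <<'E'
from h import *
h=ray('w1',249.5,186.5,.18);print(h)
x=np.array([np.cos(np.radians(12.2)),np.sin(np.radians(12.2))])
print('x-dock coords: handle',x@h[:2],'dock mid',x@[.5789,-.2214],'top est',x@[.5769,-.2229],x@[.5764,-.2251])
E
python3 to.py .577 -.2245 .185 12.2
```

```text
[ 0.58009069 -0.22567883  0.18      ]
x-dock coords: handle 0.5192983300679164 dock mid 0.5190387512669978 top est 0.5167669322837425 0.5158133097843977
pos [ 0.5801 -0.2263  0.3104] t 2.15 F [ 4.1 -3.1  0.5] open 0.997 0.0
dp [ 0.012 -0.011  0.501] dr [0.0006 0.0022 0.0036]
```

```bash
python3 -m handwheel '[{"dr":[0,0,0],"dp":[0,0,0.15],"claw":0},{"dr":[0,0,0.003],"dp":[0,0,0.3],"claw":0},{"dr":[0,0,0.003],"dp":[0,0,0.42],"claw":0},{"dr":[0,0,0.003],"dp":[0,0,0.5],"claw":0},{"dr":[0,0,0.003],"dp":[0,0,0.5],"claw":0}]' | head -4
python3 to.py .580 -.2255 .141 12.2
```

```text
time_s: 2.65
position: [0.5744, -0.2189, 0.1817]
tool_rot: [0.626, 0.78, -0.001, -0.004]
ft_force: [1.4, 0.6, 0.2]
pos [ 0.5744 -0.2189  0.1817] t 2.65 F [1.4 0.6 0.2] open 1.0 0.0
dp [-0.031  0.017  0.163] dr [-0.0044 -0.0036  0.0029]
```

```bash
python3 -m handwheel '[{"dr":[0,0,0],"dp":[0,0,0],"claw":0},{"dr":[0,0,0],"dp":[0,0,0],"claw":0},{"dr":[0,0,0],"dp":[0,0,0],"claw":0},{"dr":[0,0,0],"dp":[0,0,0],"claw":0},{"dr":[0,0,0],"dp":[0,0,0],"claw":0}]' | head -4
python3 to.py .580 -.2255 .141 12.2
```

```text
time_s: 3.15
position: [0.5781, -0.2209, 0.1872]
tool_rot: [0.626, 0.78, 0.0, 0.001]
ft_force: [-0.7, -0.0, -0.6]
pos [ 0.5781 -0.2209  0.1872] t 3.15 F [-0.7 -0.  -0.6] open 1.002 0.0
dp [-0.02   0.003  0.185] dr [0.0008 0.0006 0.0029]
```

```bash
python3 -m handwheel '[{"dr":[0,0,0],"dp":[-0.018,0.003,0.06],"claw":0},{"dr":[0,0,0.003],"dp":[-0.018,0.003,0.12],"claw":0},{"dr":[0,0,0.003],"dp":[-0.018,0.003,0.17],"claw":0},{"dr":[0,0,0.003],"dp":[-0.018,0.003,0.185],"claw":0},{"dr":[0,0,0.003],"dp":[-0.018,0.003,0.185],"claw":0}]' | head -4
python3 -m handwheel '[{"dr":[0,0,0],"dp":[0,0,0],"claw":0},{"dr":[0,0,0],"dp":[0,0,0],"claw":0},{"dr":[0,0,0],"dp":[0,0,0],"claw":0},{"dr":[0,0,0],"dp":[0,0,0],"claw":60},{"dr":[0,0,0],"dp":[0,0,0],"claw":60}]' | head -4
python3 to.py .580 -.2255 .141 12.2
python3 -c "
from h import *
shot('wrist','w2');shot('side','s2')
a=cv2.imread('pics/w2.png');b=cv2.imread('pics/s2.png')[190:370,270:450]
cv2.imwrite('pics/v2.png',np.hstack([cv2.resize(a,(400,300)),cv2.resize(b,(300,300))]))"
```

```text
time_s: 3.65
position: [0.5782, -0.2242, 0.1381]
tool_rot: [0.628, 0.778, -0.0, -0.002]
ft_force: [-0.5, 0.3, 1.1]
time_s: 4.15
position: [0.5796, -0.225, 0.1405]
tool_rot: [0.628, 0.778, 0.0, 0.0]
ft_force: [-0.4, -0.1, 0.3]
pos [ 0.5796 -0.225   0.1405] t 4.15 F [-0.4 -0.1  0.3] open 0.768 0.0
dp [-0.003  0.001 -0.002] dr [ 0.0003  0.0003 -0.0001]
```

View pics/v2.png

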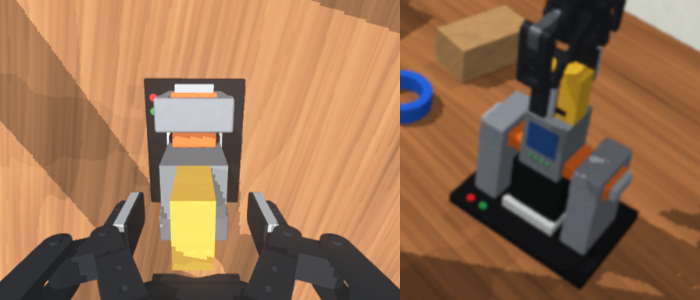

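The handle sits centred between the pads in the wrist view (pads at cols 130 and 262, handle at 170–215). Closing.

```bash
python3 -m handwheel '[{"dr":[0,0,0],"dp":[0,0,0],"claw":255},{"dr":[0,0,0],"dp":[0,0,0],"claw":255},{"dr":[0,0,0],"dp":[0,0,0],"claw":255},{"dr":[0,0,0],"dp":[0,0,0],"claw":255},{"dr":[0,0,0],"dp":[0,0,0],"claw":255}]'
python3 -m handwheel '[{"dr":[0,0,0],"dp":[0,0,0],"claw":255},{"dr":[0,0,0],"dp":[0,0,0],"claw":255},{"dr":[0,0,0],"dp":[0,0,0],"claw":255},{"dr":[0,0,0],"dp":[0,0,0],"claw":255},{"dr":[0,0,0],"dp":[0,0,0],"claw":255}]'
python3 - <<'E'
from h import *
# lean poses: pivot on foot edge s*20mm dock y, z=.012
o=manip.get_obs();r=R.from_quat(o['tool_rot']);p=o['position']
yd=r.as_matrix()[:,0]*-1; print('tool -x',yd.round(3))   # dock +y?
xd=np.r_[np.cos(np.radians(12.2)),np.sin(np.radians(12.2)),0];yd=np.array([-xd[1],xd[0],0]);c=np.array([.580,-.2255,.012])
for s in(1,-1):
    for th in(.06,.12,.135):
        W=R.from_rotvec(-s*th*xd); piv=c+s*.02*yd
        q=piv+W.apply(p-piv);print(s,th,'dp',(r.inv().apply(q-p)/.25).round(3),'dr',((r.inv()*W*r).as_rotvec()/(np.pi/2)).round(3))
E
```

```text
time_s: 4.75
position: [0.5791, -0.225, 0.1401]
tool_rot: [0.628, 0.778, -0.0, -0.0]
ft_force: [-1.2, -0.2, 0.8]
opening: 0.252
grasp_force: 59.4
time_s: 5.25
position: [0.5792, -0.225, 0.1401]
tool_rot: [0.628, 0.778, -0.0, -0.0]
ft_force: [-3.2, -1.2, 1.6]
opening: 0.253
grasp_force: 59.4
tool -x [ 0.211 -0.977  0.   ]
1 0.06 dp [ 0.031 -0.    -0.004] dr [-0.    -0.038  0.   ]
1 0.12 dp [ 0.062 -0.    -0.006] dr [-0.    -0.076  0.   ]
1 0.135 dp [ 0.07  -0.    -0.006] dr [-0.    -0.086  0.   ]
-1 0.06 dp [-0.031  0.    -0.004] dr [ 0.     0.038 -0.   ]
-1 0.12 dp [-0.062  0.    -0.006] dr [ 0.     0.076 -0.   ]
-1 0.135 dp [-0.07   0.    -0.006] dr [ 0.     0.086 -0.   ]
```

```bash
python3 -m handwheel '[{"dr":[0,-0.016,0],"dp":[0.013,0,-0.002],"claw":255},{"dr":[0,-0.032,0],"dp":[0.026,0,-0.003],"claw":255},{"dr":[0,-0.048,0],"dp":[0.039,0,-0.004],"claw":255},{"dr":[0,-0.064,0],"dp":[0.052,0,-0.005],"claw":255},{"dr":[0,-0.078,0],"dp":[0.064,0,-0.006],"claw":255}]'
python3 -m handwheel '[{"dr":[0,0,0],"dp":[0,0,0],"claw":255},{"dr":[0,0,0],"dp":[0,0,0],"claw":255},{"dr":[0,0,0],"dp":[0,0,0],"claw":255},{"dr":[0,0,0],"dp":[0,0,0],"claw":255},{"dr":[0,0,0],"dp":[0,0,0],"claw":255}]'
python3 -c "
from h import *
shot('side','s3');shot('wrist','w3')
a=cv2.imread('pics/w3.png');b=cv2.imread('pics/s3.png')[190:370,270:450]
cv2.imwrite('pics/v3.png',np.hstack([cv2.resize(a,(400,300)),cv2.resize(b,(300,300))]))
o=manip.get_obs();print(o['moment'],R.from_quat(o['tool_rot']).as_matrix()[:,2])"
```

```text
time_s: 5.75
position: [0.5764, -0.2111, 0.1422]
tool_rot: [0.627, 0.776, -0.041, 0.05]
ft_force: [-1.5, -7.7, 0.3]
opening: 0.253
grasp_force: 59.2
time_s: 6.25
position: [0.5763, -0.2105, 0.1423]
tool_rot: [0.627, 0.776, -0.04, 0.049]
ft_force: [-2.0, -4.1, 2.6]
opening: 0.251
grasp_force: 59.5
[-1.06078901  0.47222196 -0.08647716] [ 0.02679253 -0.12405809 -0.99191318]
```

View pics/v3.png

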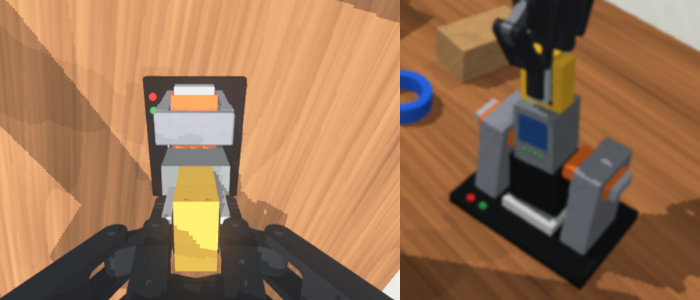

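The left grip is visibly out past its tower. Going back upright, then to the other side.

```bash
python3 -m handwheel '[{"dr":[0,0.016,0],"dp":[-0.013,0,0.003],"claw":255},{"dr":[0,0.032,0],"dp":[-0.026,0,0.006],"claw":255},{"dr":[0,0.048,0],"dp":[-0.039,0,0.009],"claw":255},{"dr":[0,0.064,0],"dp":[-0.051,0,0.011],"claw":255},{"dr":[0,0.078,0],"dp":[-0.063,0,0.014],"claw":255}]' | head -4
python3 -m handwheel '[{"dr":[0,0.016,0],"dp":[-0.013,0,-0.002],"claw":255},{"dr":[0,0.032,0],"dp":[-0.026,0,-0.003],"claw":255},{"dr":[0,0.048,0],"dp":[-0.039,0,-0.004],"claw":255},{"dr":[0,0.064,0],"dp":[-0.052,0,-0.005],"claw":255},{"dr":[0,0.08,0],"dp":[-0.067,0,-0.006],"claw":255}]' | head -4
python3 -m handwheel '[{"dr":[0,0,0],"dp":[0,0,0],"claw":255},{"dr":[0,0,0],"dp":[0,0,0],"claw":255},{"dr":[0,0,0],"dp":[0,0,0],"claw":255},{"dr":[0,0,0],"dp":[0,0,0],"claw":255},{"dr":[0,0,0],"dp":[0,0,0],"claw":255}]'
python3 -c "
from h import *
shot('side','s4');shot('top','t4')
b=cv2.imread('pics/s4.png')[220:370,280:430];a=cv2.imread('pics/t4.png')[145:225,305:400]
cv2.imwrite('pics/v4.png',np.hstack([cv2.resize(a,(380,380)),cv2.resize(b,(380,380))]))
o=manip.get_obs();print(o['moment'],R.from_quat(o['tool_rot']).as_matrix()[:,2])"
```

```text
time_s: 6.85
position: [0.5796, -0.2251, 0.14]
tool_rot: [0.628, 0.778, 0.001, -0.001]
ft_force: [-3.5, 0.3, 9.4]
time_s: 7.35
position: [0.5824, -0.2383, 0.1421]
tool_rot: [0.626, 0.777, 0.042, -0.052]
ft_force: [-3.4, 6.6, 8.0]
time_s: 7.85
position: [0.5826, -0.239, 0.1421]
tool_rot: [0.627, 0.777, 0.042, -0.051]
ft_force: [-3.5, 2.9, 8.6]
opening: 0.253
grasp_force: 60.5
[0.63147938 0.73211509 0.05883785] [-0.02679482  0.12898564 -0.99128439]
```

View pics/v4.png

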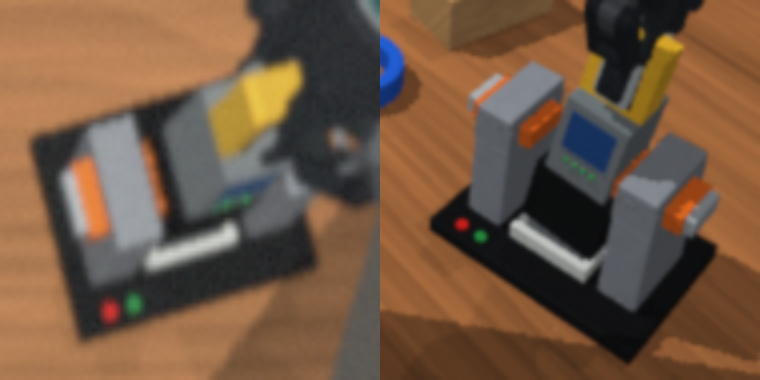

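Both grips now stick out of their towers: left at about (480,95), right at about (690,205) in the side crop. I'll give this side a small extra push, then go back upright.

```bash
python3 -m handwheel '[{"dr":[0,0.005,0],"dp":[-0.005,0,0],"claw":255},{"dr":[0,0.01,0],"dp":[-0.01,0,0],"claw":255},{"dr":[0,0.01,0],"dp":[-0.01,0,0],"claw":255},{"dr":[0,0.01,0],"dp":[-0.01,0,0],"claw":255},{"dr":[0,0.01,0],"dp":[-0.01,0,0],"claw":255}]' | head -4
python3 to.py .5796 -.225 .1402 12.2
```

```text
time_s: 8.45
position: [0.5828, -0.2401, 0.1422]
tool_rot: [0.626, 0.776, 0.047, -0.058]
ft_force: [-4.2, 8.0, 10.4]
pos [ 0.5828 -0.2401  0.1422] t 8.45 F [-4.2  8.  10.4] open 0.251 60.6
dp [0.06  0.    0.017] dr [ 0.0006 -0.0954  0.0004]
```

```bash
python3 -m handwheel '[{"dr":[0,-0.018,0],"dp":[0.015,0,0.003],"claw":255},{"dr":[0,-0.036,0],"dp":[0.03,0,0.006],"claw":255},{"dr":[0,-0.054,0],"dp":[0.045,0,0.009],"claw":255},{"dr":[0,-0.072,0],"dp":[0.06,0,0.012],"claw":255},{"dr":[0,-0.09,0],"dp":[0.075,0,0.015],"claw":255}]' | head -4
python3 -m handwheel '[{"dr":[0,0,0],"dp":[0,0,0],"claw":255},{"dr":[0,0,0],"dp":[0,0,-0.004],"claw":255},{"dr":[0,0,0],"dp":[0,0,-0.008],"claw":255},{"dr":[0,0,0],"dp":[0,0,-0.012],"claw":255},{"dr":[0,0,0],"dp":[0,0,-0.016],"claw":255}]' | head -4
python3 to.py .5796 -.225 .1402 12.2
```

```text
time_s: 8.95
position: [0.5793, -0.2239, 0.14]
tool_rot: [0.628, 0.778, 0.001, -0.001]
ft_force: [-2.7, 0.2, 9.2]
time_s: 9.45
position: [0.5786, -0.2249, 0.1428]
tool_rot: [0.628, 0.778, -0.0, -0.001]
ft_force: [0.6, -0.0, -4.9]
pos [ 0.5786 -0.2249  0.1428] t 9.45 F [ 0.6 -0.  -4.9] open 0.251 58.7
dp [-0.001  0.004  0.01 ] dr [-0.0011 -0.0012 -0.0004]
```

```bash
python3 -m handwheel '[{"dr":[0,0,0],"dp":[0,0,-0.004],"claw":255},{"dr":[0,0,0],"dp":[0,0,-0.008],"claw":255},{"dr":[0,0,0],"dp":[0,0,-0.012],"claw":255},{"dr":[0,0,0],"dp":[0,0,-0.016],"claw":255},{"dr":[0,0,0],"dp":[0,0,-0.024],"claw":255}]' | head -4
python3 to.py .5796 -.225 .1402 12.2
```

```text
time_s: 9.95
position: [0.5792, -0.225, 0.1501]
tool_rot: [0.628, 0.778, -0.0, -0.0]
ft_force: [0.2, -0.6, -5.1]
pos [ 0.5792 -0.225   0.1501] t 9.95 F [ 0.2 -0.6 -5.1] open 0.251 58.7
dp [-0.     0.001  0.04 ] dr [-0.0002 -0.0001 -0.0001]
```

It's free at +10 mm with only its weight on the wrist (about 5 N). Lifting out.

```bash
python3 -m handwheel '[{"dr":[0,0,0],"dp":[0,0,-0.08],"claw":255},{"dr":[0,0,0],"dp":[0,0,-0.2],"claw":255},{"dr":[0,0,0],"dp":[0,0,-0.36],"claw":255},{"dr":[0,0,0],"dp":[0,0,-0.52],"claw":255},{"dr":[0,0,0],"dp":[0,0,-0.68],"claw":255}]' | head -4
python3 -m handwheel '[{"dr":[0,0,0],"dp":[0,0,-0.02],"claw":255},{"dr":[0,0,0],"dp":[0,0,-0.02],"claw":255},{"dr":[0,0,0],"dp":[0,0,-0.02],"claw":255},{"dr":[0,0,0],"dp":[0,0,-0.02],"claw":255},{"dr":[0,0,0],"dp":[0,0,-0.02],"claw":255}]' 
python3 to.py .582 .2405 .32 14
python3 -c "
from h import *
print(manip.get_obs()['joint_pos'])"
```

```text
time_s: 10.45
position: [0.5791, -0.2249, 0.3218]
tool_rot: [0.628, 0.778, 0.0, 0.0]
ft_force: [0.3, -0.1, -4.9]
time_s: 10.95
position: [0.5784, -0.2246, 0.3225]
tool_rot: [0.628, 0.778, -0.0, -0.002]
ft_force: [-1.9, -0.3, -4.4]
opening: 0.251
grasp_force: 59.7
pos [ 0.5784 -0.2246  0.3225] t 10.95 F [-1.9 -0.3 -4.4] open 0.251 59.7
dp [1.815 0.407 0.014] dr [-0.0022 -0.0018 -0.0201]
[-4.74473395e-01  2.40876487e-01  1.17174174e-01  1.45155984e+00
 -1.33845374e-05  8.83587569e-01]
```

```bash
python3 -m handwheel '[{"dr":[0,0,0],"dp":[0.03,0.006,0],"claw":255},{"dr":[0,0,0],"dp":[0.1,0.022,0],"claw":255},{"dr":[0,0,0],"dp":[0.2,0.045,0],"claw":255},{"dr":[0,0,-0.01],"dp":[0.32,0.072,0],"claw":255},{"dr":[0,0,-0.02],"dp":[0.45,0.1,0],"claw":255}]' | head -2
python3 -m handwheel '[{"dr":[0,0,0],"dp":[0.13,0.03,0],"claw":255},{"dr":[0,0,0],"dp":[0.26,0.06,0],"claw":255},{"dr":[0,0,0],"dp":[0.39,0.09,0],"claw":255},{"dr":[0,0,0],"dp":[0.52,0.12,0],"claw":255},{"dr":[0,0,0],"dp":[0.65,0.15,0],"claw":255}]' | head -2
python3 to.py .582 .2405 .32 14
```

```text
time_s: 11.45
position: [0.5797, -0.1076, 0.3251]
time_s: 11.95
position: [0.5762, 0.0598, 0.3253]
pos [0.5762 0.0598 0.3253] t 11.95 F [ 0.3 -0.7 -5. ] open 0.248 59.6
dp [0.696 0.198 0.022] dr [ 0.0001 -0.0005  0.0005]
```

```bash
python3 -m handwheel '[{"dr":[0,0,0],"dp":[0.13,0.037,0],"claw":255},{"dr":[0,0,0],"dp":[0.26,0.073,0],"claw":255},{"dr":[0,0,0],"dp":[0.38,0.108,0],"claw":255},{"dr":[0,0,0],"dp":[0.49,0.14,0],"claw":255},{"dr":[0,0,0],"dp":[0.59,0.168,0],"claw":255}]' | head -2
python3 -m handwheel '[{"dr":[0,0,0],"dp":[0.05,0.014,0],"claw":255},{"dr":[0,0,0],"dp":[0.08,0.022,0],"claw":255},{"dr":[0,0,0],"dp":[0.1,0.028,0.02],"claw":255},{"dr":[0,0,0],"dp":[0.1,0.028,0.02],"claw":255},{"dr":[0,0,0],"dp":[0.1,0.028,0.02],"claw":255}]' | head -2
python3 -m handwheel '[{"dr":[0,0,0],"dp":[0,0,0],"claw":255},{"dr":[0,0,0],"dp":[0,0,0],"claw":255},{"dr":[0,0,0],"dp":[0,0,0],"claw":255},{"dr":[0,0,0],"dp":[0,0,0],"claw":255},{"dr":[0,0,0],"dp":[0,0,0],"claw":255}]' | head -2
python3 to.py .582 .2405 .32 14
python3 -c "
from h import *
shot('side','s5');shot('wrist','w5');shot('top','t5')
a=cv2.imread('pics/w5.png');b=cv2.imread('pics/s5.png')[40:190,150:330];c=cv2.imread('pics/t5.png')[130:230,90:190]
cv2.imwrite('pics/v5.png',np.hstack([cv2.resize(a,(400,300)),cv2.resize(b,(360,300))]))"
```

```text
time_s: 12.45
position: [0.581, 0.2131, 0.3252]
time_s: 12.95
position: [0.5828, 0.2353, 0.3196]
time_s: 13.45
position: [0.5831, 0.236, 0.3202]
pos [0.5831 0.236  0.3202] t 13.45 F [-0.5  1.1 -5.4] open 0.25 59.5
dp [0.018 0.    0.001] dr [ 0.      0.     -0.0003]
```

View pics/v5.png

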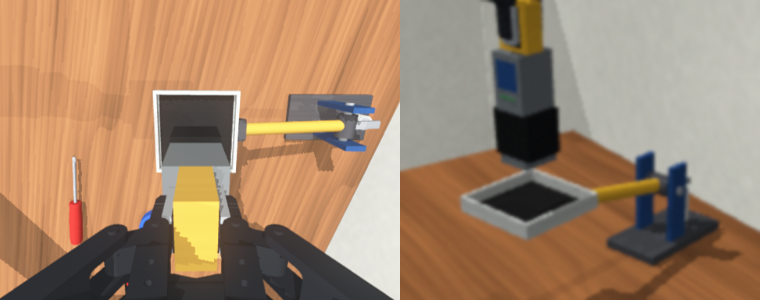

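The battery hangs upright over the tray. Measuring the tray rim from the wrist and side views.

Run:
```python
from h import *
ang=lambda v:np.degrees(np.arctan2(v[1],v[0]))
S=[ray('s5',150+(u-400)/2,40+v/2,.151) for u,v in((462,197),(530,168),(597,192),(530,235))]
S=[ray('s5',150+(u-400)/2,40+v/2,.151) for u,v in((461,198),(530,168),(597,191),(528,225))]
print('side tray',np.mean(S,0),[np.linalg.norm(S[i]-S[i-1]).round(4) for i in range(4)])
W=[ray('w5',u/.78125,v/.78125,.151) for u,v in((153,90.5),(240.5,91),(238,172),(157,170))]
print('wrist',[w.round(4) for w in W],'edge',np.linalg.norm(W[1]-W[0]),ang(W[1]-W[0]))
y=np.radians(14.);xd=np.r_[np.cos(y),np.sin(y),0];yd=np.r_[-xd[1],xd[0],0]
for n in(.107,.11): print('centre guess',(W[0]+W[1])/2-yd*n/2,(W[0]+W[1])/2+yd*n/2)
# battery bottom centre as seen by side: foot underside
print('tray centre px in side', proj('s5',[.582,.2405,.151]),'battery foot bottom px',proj('s5',[.583,.236,.192]))
```

```text
side tray [0.5794669  0.23212651 0.151     ] [np.float64(0.1052), np.float64(0.1096), np.float64(0.106), np.float64(0.1104)]
wrist [array([0.518 , 0.2809, 0.151 ]), array([0.625 , 0.3068, 0.151 ]), array([0.6541, 0.201 , 0.151 ]), array([0.5437, 0.1766, 0.151 ])] edge 0.11002815165984696 13.639900528922688
centre guess [0.5844415  0.24195824 0.151     ] [0.55855586 0.34577988 0.151     ]
centre guess [0.58480438 0.24050279 0.151     ] [0.55819297 0.34723532 0.151     ]
tray centre px in side [213.82252441 135.70797033] battery foot bottom px [214.04227623 119.10588266]
```

```bash
python3 -m handwheel '[{"dr":[0,0,0],"dp":[0.017,0,0.02],"claw":255},{"dr":[0,0,0],"dp":[0.017,0,0.07],"claw":255},{"dr":[0,0,0],"dp":[0.017,0,0.12],"claw":255},{"dr":[0,0,0],"dp":[0.017,0,0.16],"claw":255},{"dr":[0,0,0],"dp":[0.017,0,0.19],"claw":255}]' | head -4
python3 -m handwheel '[{"dr":[0,0,0],"dp":[0,0,0.015],"claw":255},{"dr":[0,0,0],"dp":[0,0,0.03],"claw":255},{"dr":[0,0,0],"dp":[0,0,0.045],"claw":255},{"dr":[0,0,0],"dp":[0,0,0.06],"claw":255},{"dr":[0,0,0],"dp":[0,0,0.06],"claw":255}]' | head -4
python3 to.py .583 .24 .228 14
```

```text
time_s: 14.1
position: [0.5811, 0.24, 0.2704]
tool_rot: [0.616, 0.788, -0.001, -0.001]
ft_force: [0.2, -0.1, -5.4]
time_s: 14.6
position: [0.582, 0.2403, 0.2575]
tool_rot: [0.616, 0.788, 0.0, 0.0]
ft_force: [-1.1, -0.0, -3.0]
pos [0.582  0.2403 0.2575] t 14.6 F [-1.1 -0.  -3. ] open 0.248 59.7
dp [-0.002  0.004  0.118] dr [ 0.     -0.     -0.0001]
```

```bash
python3 -m handwheel '[{"dr":[0,0,0],"dp":[0,0,0.02],"claw":255},{"dr":[0,0,0],"dp":[0,0,0.04],"claw":255},{"dr":[0,0,0],"dp":[0,0,0.06],"claw":255},{"dr":[0,0,0],"dp":[0,0,0.08],"claw":255},{"dr":[0,0,0],"dp":[0,0,0.08],"claw":255}]' | head -4
python3 -m handwheel '[{"dr":[0,0,0],"dp":[0,0,0.01],"claw":255},{"dr":[0,0,0],"dp":[0,0,0.02],"claw":255},{"dr":[0,0,0],"dp":[0,0,0.02],"claw":255},{"dr":[0,0,0],"dp":[0,0,0.02],"claw":255},{"dr":[0,0,0],"dp":[0,0,0.02],"claw":255}]' | head -4
python3 to.py .583 .24 .228 14
```

```text
time_s: 15.1
position: [0.5816, 0.2402, 0.2366]
tool_rot: [0.616, 0.788, -0.0, -0.0]
ft_force: [-2.5, -0.6, -1.8]
time_s: 15.6
position: [0.582, 0.2403, 0.2328]
tool_rot: [0.616, 0.788, 0.0, 0.0]
ft_force: [-2.6, -0.5, 0.0]
pos [0.582  0.2403 0.2328] t 15.6 F [-2.6 -0.5  0. ] open 0.245 60.0
dp [-0.002  0.004  0.019] dr [ 0.0001 -0.     -0.0001]
```

Run:
```python
from h import *
f=[]
for i in range(8): camera('side'); f.append(manip.get_obs()['ft_force'])
print(np.mean(f,0),np.std(f,0)); o=manip.get_obs();print(o['position'],o['time_s'])
```

```text
[-2.09126588 -0.45675997 -0.25349468] [0.63898404 0.47606617 0.47384086]
[0.58200292 0.24031226 0.2326531 ] 16.0
```

Wrist load is now about zero, so the tray carries the battery and it has settled. Releasing.

```bash
python3 -m handwheel '[{"dr":[0,0,0],"dp":[0,0,0],"claw":170},{"dr":[0,0,0],"dp":[0,0,0],"claw":150},{"dr":[0,0,0],"dp":[0,0,0],"claw":100},{"dr":[0,0,0],"dp":[0,0,0],"claw":60},{"dr":[0,0,0],"dp":[0,0,0],"claw":60}]'
python3 -c "
from h import *
shot('wrist','w6');shot('side','s6')
a=cv2.imread('pics/w6.png');b=cv2.imread('pics/s6.png')[40:190,150:330]
cv2.imwrite('pics/v6.png',np.hstack([cv2.resize(a,(400,300)),cv2.resize(b,(360,300))]))"
```

```text
time_s: 16.5
position: [0.5823, 0.2403, 0.2328]
tool_rot: [0.616, 0.788, 0.0, 0.0]
ft_force: [0.2, -0.5, -0.1]
opening: 0.765
grasp_force: 0.0
```

View pics/v6.png

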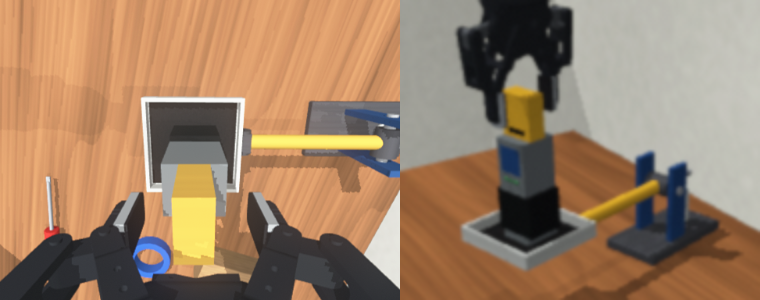

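The battery stands free and central in the tray: foot at about (530,238), tray centre at about (529,234). Retracting straight up.

```bash
python3 -m handwheel '[{"dr":[0,0,0],"dp":[0,0,-0.03],"claw":60},{"dr":[0,0,0],"dp":[0,0,-0.1],"claw":60},{"dr":[0,0,0],"dp":[0,0,-0.2],"claw":60},{"dr":[0,0,0],"dp":[0,0,-0.32],"claw":60},{"dr":[0,0,0],"dp":[0,0,-0.45],"claw":60}]' | head -4
python3 -m handwheel '[{"dr":[0,0,0],"dp":[0,0,-0.02],"claw":60},{"dr":[0,0,0],"dp":[0,0,-0.02],"claw":60},{"dr":[0,0,0],"dp":[0,0,-0.02],"claw":60},{"dr":[0,0,0],"dp":[0,0,-0.02],"claw":60},{"dr":[0,0,0],"dp":[0,0,-0.02],"claw":60}]' | head -4
python3 -c "
from h import *
shot('wrist','w7');shot('side','s7')
a=cv2.imread('pics/w7.png');b=cv2.imread('pics/s7.png')
cv2.imwrite('pics/v7.png',np.hstack([cv2.resize(a,(400,300)),cv2.resize(b,(400,300))]))"
```

```text
time_s: 17.1
position: [0.5816, 0.2401, 0.3462]
tool_rot: [0.616, 0.788, -0.0, -0.0]
ft_force: [-0.4, 0.1, 0.2]
time_s: 17.6
position: [0.5813, 0.2401, 0.3484]
tool_rot: [0.616, 0.788, -0.001, -0.001]
ft_force: [0.7, 0.7, 0.0]
```

View pics/v7.png

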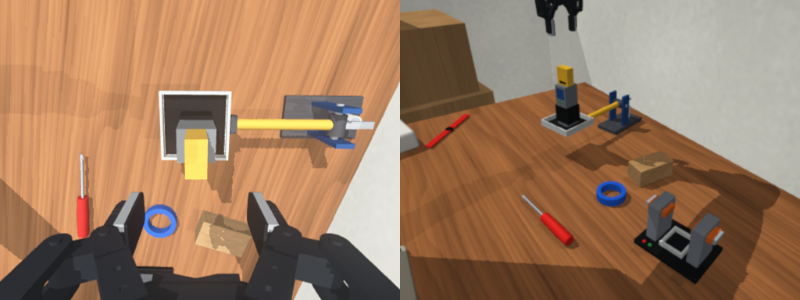

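The battery stands upright in the tray, the gripper is clear, the dock is empty with both grips pushed back, and the bystanders haven't moved. Handing in.

```bash
python3 -c "
from bench import manip
print(manip.hand_in())"
```

```text
the job is handed in; nothing more can be done
None
```

The job is handed in (no verdict was returned): both grips were pushed back before the lift, and the battery stands upright about mid-tray on the settled spring arm, released at about zero wrist load, with the gripper clear and the screwdriver, tape and carton untouched.

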